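Put the toothpick jar away in the box with the folding lid stay

TASK

Put the jar of toothpicks away in the wooden box: raise the box's lid until its folding stay locks straight and the lid stands open by itself, and lay the jar on the floor of the box. Then press the stay's knee knob down to break the stay, and let the lid come down gently, without forcing it, until it is fully shut over the jar. Leave the spice jar beside it, the mug and the honey jar where they stand.

Things in the scene. Friction and masses are not known exactly. Their poses are not given: they have to be found in the camera images.
- wood_box: brown wooden box, fixed to the table, outside 170 mm (its x) by 240 mm (its y) by 95 mm high, walls 8 mm, floor 10 mm thick; origin at the centre of its underside; its x points from the front (the side towards the robot, with the lid's overhanging lip) to the rear (hinge side), its z up; the folding stay is on the outside of its -y side (the right-hand side seen from the front)
- box_floor (a point): centre of the top of the box's inner floor; axes as the box; the free inside is 154 mm (x) by 224 mm (y) and 85 mm high
- box_lid_hinge (a point): middle of the lid's hinge axis, at the rear top edge of the box (88 mm behind the box's centre, 95 mm up); axes as the box, the hinge axis is its y
- box_lid (a joint): lid angle: 0 shut, grows as the lid's front edge rises; 1.36 rad with the stay straight (it goes no further), about 1.34 when it rests on the locked stay. The lid is a 12 mm board of 0.5 kg, as wide as the box (240 mm), with a damped hinge: let go, it sinks slowly, in about 3 s. A raised lid that is not locked sinks shut again
- lid_lip (a point): middle of the lower front edge of the lid, 203 mm from the hinge axis; turns with the lid. The lid overhangs the front wall by 30 mm along the full width: fingertips slanted forward under this lip, beside the tab (25 degrees off vertical is enough), can raise it. From here a wooden pull tab, 12 mm wide, 12 mm thick, stands out 35 mm to the front in line with the lid; it can also be pinched from above
- stay_knee (a joint): knee angle of the folding stay: 0 folded (lid shut), 2.35 straight, 2.60 at its stop past straight, where it is locked. A weak spring draws it towards the stop: raise the lid as far as it goes, let go, and it locks. To break it, push the knob down and to the rear (1 to 2 N), 35 to 40 mm along its arc; once below about 1.8 the lid sinks shut by itself, pushed less it springs back to locked
- stay_knob (a point): centre of the dark steel knob at the stay's knee: a cylinder of 16 mm diameter, 40 mm long, lying along the box's y and standing clear of the box's -y side (from 17 to 57 mm outside the side wall). With the lid shut it is near the table, with the stay locked about 40 mm above the box's rim; pressed, it moves on an arc round stay_pivot, at first down and to the rear in about equal parts
- jar_center (a point): centre of the toothpick jar: a clear plastic jar with wooden picks and a black screw cap, lying on its side, 38 mm thick, 90 mm long along its y, z up; 50 g; its collision shape is a box, so it does not roll
- spice_jar: spice jar with a green cap, 46 mm diameter, 106 mm high, standing near the toothpick jar; origin at the centre of its foot; to be left alone
- tea_mug: cream mug with a handle, 83 mm wide, 94 mm high; origin at its foot; to be left alone
- honey_jar: honey jar with a grey lid, 71 mm diameter, 110 mm high; origin at the centre of its foot; to be left alone
- stay_pivot (a point): fixed lower pivot of the stay, on the box's -y side, 57 mm in front of its centre, 75 mm up; axes as the box. The stay is two steel straps, each 85 mm between pivots: from here to the knee (with the knob), and from the knee to the lid's side edge, 85 mm from the lid's hinge axis
Things that resemble listed ones, but are neither listed nor needed, are in the scene too. Leave any orange or purple look-alike of the part that bears jar_center alone.

How it is judged:
On the way, in this order (a step that is already met when the one before it is completed fails the run):
1. the lid stands open by itself on the locked stay, touched by nothing (value of joint box_lid above 1.25 rad and value of joint stay_knee above 2.42 rad and contact force between wood_box and the arm below 0.3 N and contact force between wood_box and the fingers below 0.3 N), for 0.3 s.
2. the jar lies released in the box while the lid is still locked open (value of joint stay_knee above 2.42 rad and value of joint box_lid above 1.25 rad and x of jar_center in the frame of box_floor between -0.077 and 0.077 m and y of jar_center in the frame of box_floor between -0.112 and 0.112 m and z of jar_center in the frame of box_floor below 0.03 m and contact force between the fingers and toothpick_jar below 0.2 N), for 0.2 s.
3. the stay's knee is broken and the lid is coming down (value of joint stay_knee below 1.7 rad and value of joint box_lid below 1.2 rad), for 0.1 s.
At the end, for the whole second after the job is handed in: The lid is fully shut (lid angle under 0.03 rad, stay folded) and at rest, with the toothpick jar lying on the floor inside the box (its centre within the inner walls and less than 30 mm above the floor) (value of joint box_lid below 0.03 rad and value of joint stay_knee below 0.15 rad and x of jar_center in the frame of box_floor between -0.077 and 0.077 m and y of jar_center in the frame of box_floor between -0.112 and 0.112 m and z of jar_center in the frame of box_floor below 0.03 m and linear speed of toothpick_jar below 0.02 m/s); the robot touches nothing.
It fails at once if the lid comes down fast (over 1.6 rad/s): slammed or thrown down (velocity of joint box_lid below -1.6 rad/s).
It fails at once if the box, its lid or its stay is forced with more than 60 N (contact force between wood_box and the fingers above 60 N or contact force between wood_box and the arm above 60 N).
It fails at once if the spice jar, mug or honey jar is moved more than 30 mm (distance of any of spice_jar, tea_mug, honey_jar from where it was at the start of the episode above 0.03 m).
It also fails if it takes over 72 s, if anything falls off the work surface, if the arm or the gripper's body presses on something with over 40 N, if the wrist force passes 120 N, or if a joint passes its speed limit or range.

ROBOT

A 6-joint arm with a two-finger parallel gripper is mounted at the origin on a cart in front of the work surface, level with it; the furniture and walls round the work are solid. World frame = base frame: x ahead of the robot, y to its left, z up, the work surface at z = 0. Lengths are in m, angles in rad, forces in N, time in s.
With the tool pointing down it reaches from about 0.375 to 0.975 m from the base axis. Payload 3.8 kg.
Tool frame: the origin (TCP) lies on the centre line of the jaws, within the pads' length; the fingertips stand 19 mm ahead of it and the grasp point (between the pads) is the TCP; z points along the fingers, x is the direction in which the jaws open and shut, and the axes are right-handed (so a half turn about z gives the same grasp; the last joint's range is limited). The gripper opens to 88 mm and grips with 3 to 60 N. Pads are 18 mm wide; open, the fingers measure 123 mm over their backs; the gripper's body (75 mm by 187 mm) begins 45 mm behind the grasp point.
Start: joints at [-1.375, 0.264, 1.604, -0, 1.274, -0.037], TCP at [0.156, -0.657, 0.258] pointing down, gripper open.
Joint ranges: [-2.63, 2.63], [-0.94, 2.18], [0.31, 2.57], [-1.31, 4.45], [0, 2.66], [-2.55, 2.55]. Speed limits (rad/s): [2.57, 2.57, 3.14, 3.14, 3.14, 3.14].

INTERFACE

Orientations are given as a rotation vector (axis times angle).
In Python, from plant import robot gives the robot as it stands. Calls block until the motion is done:
- robot.move_to(position, orientation): joint-space move of the TCP to a pose.
- robot.servo_line(position, frame=None, velocity=0.15, stop_force=None): straight line of the TCP; frame=None keeps the orientation; velocity is the mean speed in m/s. With stop_force (N) it stops when the force on the tool has changed by that much, and returns True; else False.
- robot.set_joints(angles): joint-space move.
- robot.grip(opening): opening from 0.0 (shut) to 1.0 (fully open); the grip force is fixed at half the most; returns when the fingers have stopped.
- robot.pause(seconds).
- robot.ik(position, orientation): joint angles nearest the present ones, or None.
- robot.get_obs(): the state.
- robot.snapshot(name): name is "scene" or "top" or "wrist"; returns the picture (480x640x3 uint8, red, green, blue); there is no depth.
- robot.get_calibration(name): a dict with "camera_matrix" (3x3 intrinsics, pixels), "k1" (the pictures are not rectified: a ray, as slopes to the right and down, at radius r is drawn at 1 + k1 r^2 times it, then the intrinsics apply), "world_to_cam" (4x4, takes a point from world to camera coordinates); the wrist camera has in their place "T_tool_cam" (4x4, takes a point from camera to tool coordinates, whose origin is the TCP and whose axes are the tool frame's). Camera axes: x right, y down, z forward; pixel columns grow to the right and rows downward; lengths in m; the calibration is good to about 2 mm. A picture is of the moment at which its call begins: read the wrist's pose just before it. get_calibration takes no time and is no camera call.
A pose or a line that the arm cannot do raises robot.IKError and nothing moves.
- robot.sign_off(): hands the job in, once; it reports no verdict.
The state is a dict: "time_s": time; "q": joint angles; "dq": joint speeds; "joint_torque": joint torques, N m; "position": TCP position; "ee_rot": TCP orientation; "wrist_force": force on the tool from outside, world axes, zero at the start; "wrist_torque": the same for the moment, N m; "grip_width": opening from 0.0 (shut) to 1.0 (fully open).
Only numpy, scipy, OpenCV 4.12 (cv2) and the standard library are available. Lean on these libraries where they do the work, as an engineer would, in place of code of your own. Each camera call takes 0.05 s, during which the arm holds its last target.

## Working session

There is one attempt and no reset: what is moved stays moved. The work goes in short steps, each a Python script; the robot and the scene stay as the last script left them, time stands still between calls to the robot, and variables do not carry over. Pictures are saved under pics/ and viewed, and the job is handed in when it is done.

```bash
ls; mkdir -p pics; python3 - <<'E'
from plant import robot
import cv2,numpy as np
for n in("scene","top","wrist"):
    im=robot.snapshot(n); cv2.imwrite(f"pics/{n}0.png",im[:,:,::-1])
    c=robot.get_calibration(n); print(n,c)
o=robot.get_obs(); print(o)
E
```

```text
pics
scene {'camera_matrix': array([[485.84385182,   0.        , 321.57995798],
       [  0.        , 485.84385182, 230.05697897],
       [  0.        ,   0.        ,   1.        ]]), 'k1': -0.04798489450230993, 'world_to_cam': array([[-7.50943822e-01, -6.60366070e-01,  1.73834149e-04,
         4.97238131e-01],
       [-5.23370067e-01,  5.94996477e-01, -6.09969643e-01,
         2.57630107e-01],
       [ 4.02699825e-01, -4.58143915e-01, -7.92424762e-01,
         1.09531854e+00],
       [ 0.00000000e+00,  0.00000000e+00,  0.00000000e+00,
         1.00000000e+00]])}
top {'camera_matrix': array([[606.73612434,   0.        , 314.13910155],
       [  0.        , 606.73612434, 243.6382033 ],
       [  0.        ,   0.        ,   1.        ]]), 'k1': -0.11301626455236673, 'world_to_cam': array([[-0.22238616, -0.97490309, -0.01040994,  0.22064429],
       [-0.75402924,  0.17875139, -0.63205051,  0.46380255],
       [ 0.61804878, -0.13270988, -0.77485727,  1.29678712],
       [ 0.        ,  0.        ,  0.        ,  1.        ]])}
wrist {'camera_matrix': array([[358.4714756 ,   0.        , 320
[... 465 characters left out ...]
00e+00,
         1.00000000e+00]])}
{'time_s': 0.15, 'q': array([-1.37490603e+00,  2.64572148e-01,  1.60500470e+00,  1.05974357e-05,
        1.27371641e+00, -3.68690039e-02]), 'dq': array([-0.00015185, -0.00076679, -0.00270873,  0.00035226,  0.00072458,
       -0.0013447 ]), 'joint_torque': array([ 7.10233307e-04, -5.02847171e+01, -3.57469654e+01,  7.29947328e-02,
        2.50314537e-02, -8.49759431e-05]), 'position': array([ 0.15562259, -0.65630444,  0.25670939]), 'ee_rot': array([-2.46348699e+00,  1.94778164e+00,  2.02192112e-03]), 'wrist_force': array([-0.19496942, -0.23851154, -0.24747669]), 'wrist_torque': array([ 0.0316124 , -0.00749157, -0.00409125]), 'grip_width': 1.0014107213087218}
```

View pics/scene0.png

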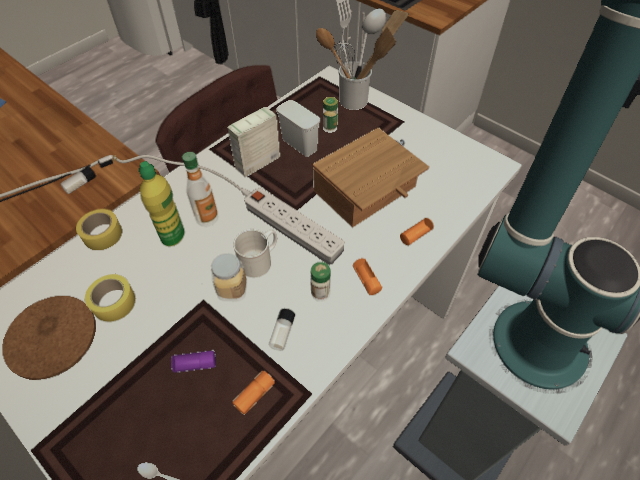

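View pics/top0.png

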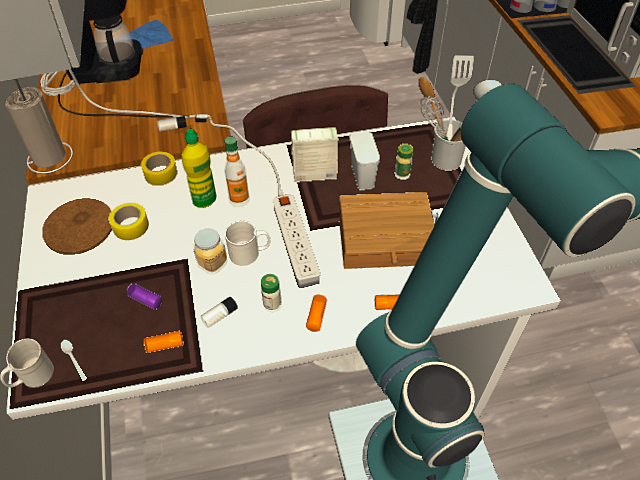

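View pics/wrist0.png

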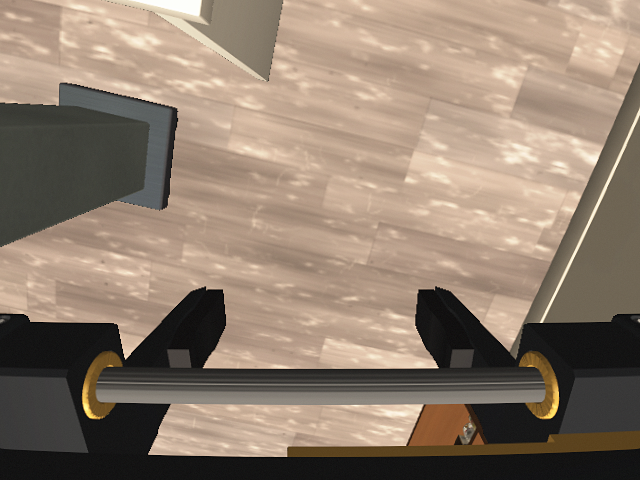

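Scene view: wooden box around (370,175) with tab at (405,192), toothpick jar (clear, black cap) at (282,330), spice jar (320,280), honey (228,275), mug (253,253). Orange pieces are decoys. I'll zoom in for the corners.

```bash
cat > h.py <<'E'
import numpy as np,cv2
from plant import robot
from scipy.spatial.transform import Rotation as R
def ray(name,px,obs=None):
    c=robot.get_calibration(name);K=c["camera_matrix"]
    px=np.atleast_2d(np.array(px,float))
    # k1 model = OpenCV's radial model
    n=cv2.undistortPoints(px[:,None,:],K,np.array([c["k1"],0,0,0.]))[:,0]
    d=np.c_[n,np.ones(len(n))]
    if name=="wrist":
        T=np.eye(4);T[:3,:3]=R.from_rotvec(obs["ee_rot"]).as_matrix();T[:3,3]=obs["position"]
        T=T@c["T_tool_cam"]
    else: T=np.linalg.inv(c["world_to_cam"])
    return T[:3,3],d@T[:3,:3].T
def onz(name,px,z,obs=None):
    o,d=ray(name,px,obs); return o+d*((z-o[2])/d[:,2])[:,None]
def proj(name,P,obs=None):
    c=robot.get_calibration(name);P=np.atleast_2d(np.array(P,float))
    if name=="wrist":
        T=np.eye(4);T[:3,:3]=R.from_rotvec(obs["ee_rot"]).as_matrix();T[:3,3]=obs["position"]
        W=np.linalg.inv(T@c["T_tool_cam"])
    else: W=c["world_to_cam"]
    return cv2.projectPoints(P,cv2.Rodrigues(W[:3,:3])[0],W[:3,3],c["camera_matrix"],np.array([c["k1"],0,0,0.]))[0][:,0]
E
python3 - <<'E'
import cv2
a=cv2.imread("pics/scene0.png")
cv2.imwrite("pics/s_box.png",cv2.resize(a[120:230,300:440],None,fx=5,fy=5,interpolation=cv2.INTER_CUBIC))
cv2.imwrite("pics/s_jar.png",cv2.resize(a[240:360,200:340],None,fx=5,fy=5,interpolation=cv2.INTER_CUBIC))
a=cv2.imread("pics/top0.png")
cv2.imwrite("pics/t_box.png",cv2.resize(a[180:290,320:460],None,fx=5,fy=5,interpolation=cv2.INTER_CUBIC))
E
```

```text
(no output)
```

View pics/s_box.png

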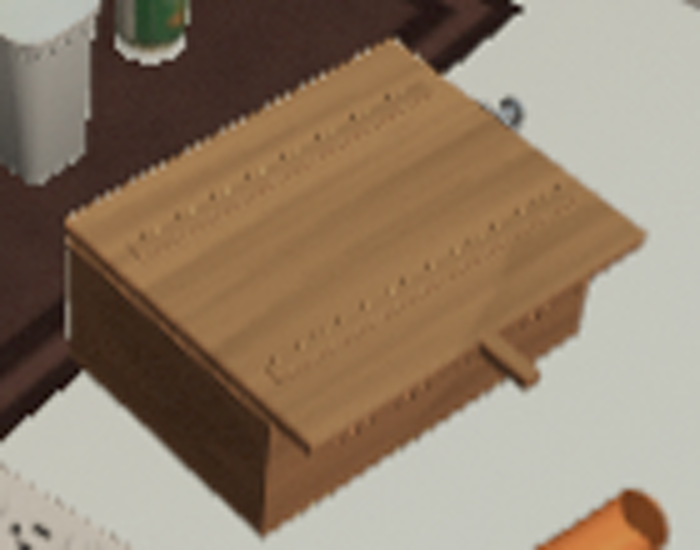

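View pics/t_box.png

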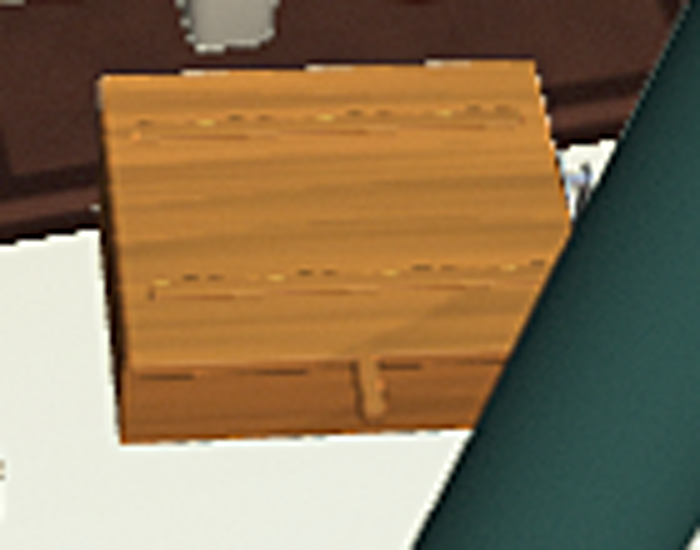

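View pics/s_jar.png

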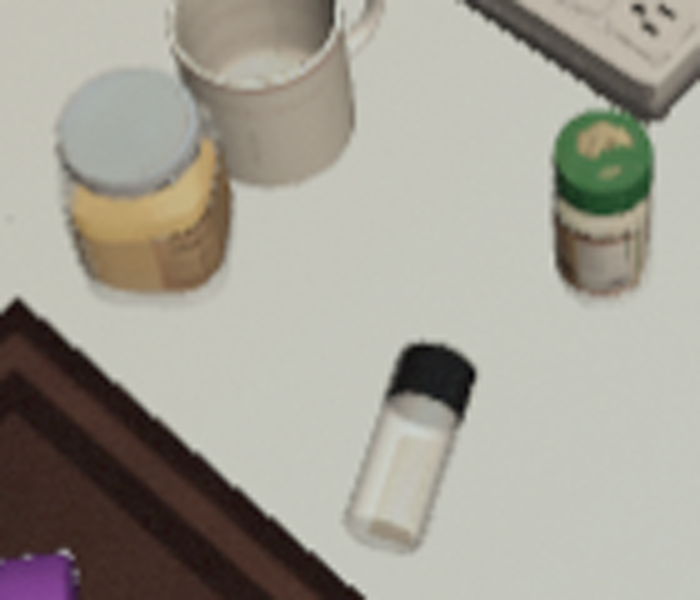

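```bash
python3 - <<'E'
from h import *
def s(x,y,ox,oy): return [ox+(x+.5)/5-.5,oy+(y+.5)/5-.5]
c=[s(66,215,300,120),s(395,38,300,120),s(310,454,300,120),s(647,237,300,120)]
P=onz("scene",c,.107);print("lid scene RL RR FL FR\n",P.round(4))
for a,b in((0,1),(2,3),(0,2),(1,3)): print(np.linalg.norm(P[a]-P[b]),np.degrees(np.arctan2(*(P[b]-P[a])[[1,0]])))
Q=onz("top",[s(100,76,320,180),s(535,60,320,180),s(128,365,320,180)],.107);print("top RL RR FL\n",Q.round(4))
print("tab end", onz("scene",[s(528,380,300,120)],.1)[0], onz("top",[s(374,415,320,180)],.1)[0])
print("base FL", onz("scene",[s(265,535,300,120)],0), onz("top",[s(120,442,320,180)],0))
print("knob", onz("scene",[s(510,110,300,120)],.03))
print("jar ends",onz("scene",[s(435,380,200,240),s(385,540,200,240)],.019),onz("scene",[s(440,345,200,240),s(380,550,200,240)],.019))
print("spice",onz("scene",[s(600,290,200,240)],0),"cap",onz("scene",[s(605,150,200,240)],.106))
E
```

```text
lid scene RL RR FL FR
 [[ 0.7015 -0.0092  0.107 ]
 [ 0.6563 -0.2401  0.107 ]
 [ 0.5     0.0352  0.107 ]
 [ 0.4589 -0.2014  0.107 ]]
0.23530789236870975 -101.0817861989313
0.24009120823982452 -99.85125174530098
0.20635099709855712 167.5731174501089
0.20113815591789738 168.88517623682756
top RL RR FL
 [[ 0.7001 -0.0055  0.107 ]
 [ 0.6572 -0.2403  0.107 ]
 [ 0.5029  0.0306  0.107 ]]
tab end [ 0.45048352 -0.0816668   0.1       ] [ 0.44915811 -0.08222429  0.1       ]
base FL [[0.53339688 0.02063417 0.        ]] [[0.53417719 0.02356033 0.        ]]
knob [[ 0.61391925 -0.31061873  0.03      ]]
jar ends [[0.47463169 0.33532568 0.019     ]
 [0.43662941 0.40691131 0.019     ]] [[0.48545678 0.32067073 0.019     ]
 [0.43497656 0.41173988 0.019     ]]
spice [[0.45614169 0.2414831  0.        ]] cap [[0.46178863 0.23120696 0.106     ]]
```

```bash
cat >> h.py <<'E'
# rigid 2D fit of box (lid corners scene+top, base FL)
_B=np.array([[.088,.12],[.088,-.12],[-.115,.12],[-.115,-.12],[.088,.12],[.088,-.12],[-.115,.12],[-.15,0],[-.15,0],[-.085,.12],[-.085,.12]])
_W=np.array([[.7015,-.0092],[.6563,-.2401],[.5,.0352],[.4589,-.2014],[.7001,-.0055],[.6572,-.2403],[.5029,.0306],[.4505,-.0817],[.4492,-.0822],[.5334,.0206],[.5342,.0236]])
_z=R.align_vectors(np.c_[_W-_W.mean(0),np.zeros(len(_W))],np.c_[_B-_B.mean(0),np.zeros(len(_B))])[0]
YAW=_z.as_euler('zyx')[0]
RB=R.from_euler('z',YAW).as_matrix()
C=np.r_[_W.mean(0)-(RB[:2,:2]@_B.mean(0)),0]
def bw(p): return C+RB@np.array(p,float)
def rot(theta,flip,yb=False):
    "tool leaning forward by theta about box y; tool x = +-y_b (or along x_b if yb)"
    z=np.array([np.sin(theta),0,-np.cos(theta)])
    x=np.array([0,1.,0])*(-1 if flip else 1)
    return R.from_matrix(RB@np.c_[x,np.cross(z,x),z]).as_rotvec()
def rotdown(yaw):
    x=np.array([np.cos(yaw),np.sin(yaw),0]);z=np.array([0,0,-1.])
    return R.from_matrix(np.c_[x,np.cross(z,x),z]).as_rotvec()
E
python3 - <<'E'
from h import *
print(C,np.degrees(YAW)); print(((C[:2]+_B@RB[:2,:2].T-_W)*1e3).round(1) if 0 else "")
import h
print(((C[:2]+h._B@RB[:2,:2].T-h._W)*1e3).round(1).tolist())
H=np.array([.088,0,.095])
for th in (25,40,50,60):
  for flip in(0,1):
    th_=np.radians(th); d=np.array([np.sin(th_),0,-np.cos(th_)])
    out=[]
    for a in (-.1,0,.7,1.4):
        tip=H+.19*np.array([-np.cos(a),0,np.sin(a)])+[0,.04,0]
        q=robot.ik(bw(tip-.019*d),rot(th_,flip)); out.append(None if q is None else q.round(2).tolist())
    print(th,flip,out)
for s in(0,np.pi): print("place",robot.ik(bw([-.015,0,.03]),rotdown(YAW+np.pi/2+s)))
for s in(0,np.pi): print("knob",robot.ik(bw([0,-.163,.15]),rotdown(YAW+s)),robot.ik(bw([.02,-.163,.1]),rotdown(YAW+s)))
ya=np.arctan2(.0505,.091)
for s in(0,-np.pi): print("jar",robot.ik([.459,.367,.02],rotdown(ya+s)))
E
```

```text
[ 0.59388965 -0.10815302  0.        ] -10.637886135711177

[[1.0, 2.7], [1.9, -2.2], [3.0, -4.2], [-0.2, -3.5], [2.4, -1.0], [1.0, -2.0], [0.1, 0.4], [-4.0, 1.2], [-2.7, 1.7], [-0.9, 4.9], [-1.7, 1.9]]
25 0 [[-0.13, -0.12, 2.42, -0.05, 0.41, -1.47], [-0.13, -0.16, 2.4, -0.05, 0.46, -1.48], [-0.14, -0.23, 2.2, -0.03, 0.73, -1.51], [-0.15, -0.04, 1.92, -0.02, 0.83, -1.52]]
25 1 [[-0.13, -0.12, 2.42, -0.05, 0.41, 1.67], [-0.13, -0.16, 2.4, -0.05, 0.46, 1.66], [-0.14, -0.23, 2.2, -0.03, 0.73, 1.63], [-0.15, -0.04, 1.92, -0.02, 0.83, 1.62]]
40 0 [None, None, [-0.13, -0.35, 2.39, -0.09, 0.41, -1.45], [-0.14, -0.16, 2.12, -0.06, 0.49, -1.49]]
40 1 [None, None, [-0.13, -0.35, 2.39, -0.09, 0.41, 1.7], [-0.14, -0.16, 2.12, -0.06, 0.49, 1.65]]
50 0 [None, None, [-0.12, -0.4, 2.5, -0.28, 0.18, -1.25], [-0.14, -0.21, 2.24, -0.15, 0.24, -1.4]]
50 1 [None, None, [-0.12, -0.4, 2.5, -0.28, 0.18, 1.89], [-0.14, -0.21, 2.24, -0.15, 0.24, 1.74]]
60 0 [None, None, None, [-0.14, -0.23, 2.35, 4.14, 0.05, 0.6]]
60 1 [None, None, None, [-0.14, -0.23, 2.35, 4.14, 0.05, -2.54]]
place [-2.22306945e-01  3.40900890e-01  1.97048695e+00 -4.44089210e-16
  8.30204814e-01 -1.60743713e+00]
place [-0.22230695  0.34090089  1.97048695  0.          0.83020481  1.53415552]
knob [-0.48412782  0.25564442  1.82162622  0.          1.06432201 -0.29846168] [-0.47498385  0.34143661  1.81255317  0.          0.98760287 -0.28931771]
knob None None
jar [ 6.32092648e-01  3.53908908e-01  1.97618621e+00 -4.44089210e-16
  8.11497538e-01  1.25460779e-01]
jar None
```

```bash
cat > lift.py <<'E'
from h import *
H2=np.array([.088,.095]); YO=.036
def U2tcp(U,th):   # U corner in box xz plane -> TCP box coords
    n=np.array([np.cos(th),np.sin(th)]);d=np.array([np.sin(th),-np.cos(th)])
    t=U-.009*n-.019*d
    return np.array([t[0],YO,t[1]])
def theta(a): return np.radians(np.interp(a,[0,.4,1.1],[27,27,38]))
def pose(a,s=.014):
    th=theta(a);P=H2+.203*np.array([-np.cos(a),np.sin(a)])
    if a+th<np.pi/2: U=P+s*np.array([np.sin(th),-np.cos(th)])
    else: U=P+s*np.array([np.cos(a),-np.sin(a)])
    return bw(U2tcp(U,th)),rot(th,0)
E
python3 - <<'E'
from lift import *
th=theta(0)
for U in([-.132,.17],[-.132,.079],[-.109,.079]):
    print(robot.ik(bw(U2tcp(np.array(U),th)),rot(th,0)))
for a in np.linspace(0,1.42,8): print(a,pose(a)[0].round(3),robot.ik(*pose(a)))
E
```

```text
[-0.13908302 -0.38891758  2.4273174  -0.03575908  0.63269776 -1.5004426 ]
[-0.13908302 -0.2282164   2.51437948 -0.05629567  0.38518131 -1.47710559]
[-0.14229372 -0.17257317  2.47211023 -0.05422473  0.37169465 -1.4816178 ]
0.0 [ 0.477 -0.05   0.095] [-0.14233993 -0.17911673  2.46893939 -0.05285318  0.38139328 -1.48312557]
0.20285714285714285 [ 0.481 -0.05   0.136] [-0.14287326 -0.24674837  2.42811221 -0.04130152  0.48971436 -1.49621097]
0.4057142857142857 [ 0.494 -0.053  0.175] [-0.14432434 -0.27857861  2.36939977 -0.03442489  0.57858314 -1.50516038]
0.6085714285714285 [ 0.513 -0.056  0.211] [-0.14482422 -0.30308093  2.33301176 -0.03735117  0.58390292 -1.50435341]
0.8114285714285714 [ 0.54  -0.061  0.241] [-0.14612442 -0.29924264  2.28896059 -0.04050001  0.56852672 -1.50367004]
1.0142857142857142 [ 0.571 -0.067  0.265] [-0.14788005 -0.27358797  2.24415708 -0.04446661  0.53208116 -1.50215099]
1.217142857142857 [ 0.604 -0.073  0.282] [-0.15046858 -0.22150211  2.18197625 -0.04372311  0.51860547 -1.50507598]
1.42 [ 0.641 -0.08   0.291] [-0.15338157 -0.15031146  2.10540978 -0.03973803  0.52386409 -1.51093899]
```

```bash
python3 - <<'E'
from lift import *
th=theta(0);r=rot(th,0)
robot.move_to(bw(U2tcp(np.array([-.132,.17]),th)),r)
robot.grip(0.0)
print(robot.servo_line(bw(U2tcp(np.array([-.132,.077]),th)),velocity=.12,stop_force=6))
o=robot.get_obs();print(o["time_s"],o["wrist_force"],o["grip_width"])
for n in("scene","top","wrist"):
    cv2.imwrite(f"pics/{n}1.png",robot.snapshot(n)[:,:,::-1])
a=cv2.imread("pics/scene1.png");b=cv2.imread("pics/wrist1.png")
cv2.imwrite("pics/c1.png",np.hstack([cv2.resize(a[100:260,290:450],(400,400)),cv2.resize(b,(400,300))[:300].copy() if 0 else cv2.copyMakeBorder(cv2.resize(b,(400,300)),0,100,0,0,0)]))
E
```

```text
False
4.8083 [ 0.27306676 -0.15696936 -0.03796621] 0.006406541901002582
```

View pics/c1.png

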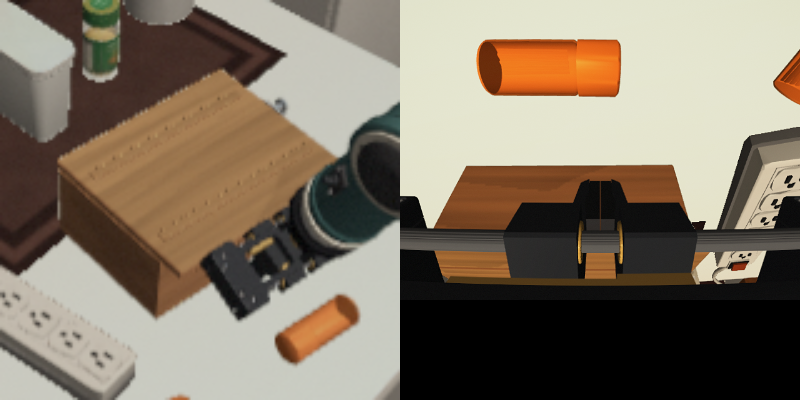

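View pics/top1.png

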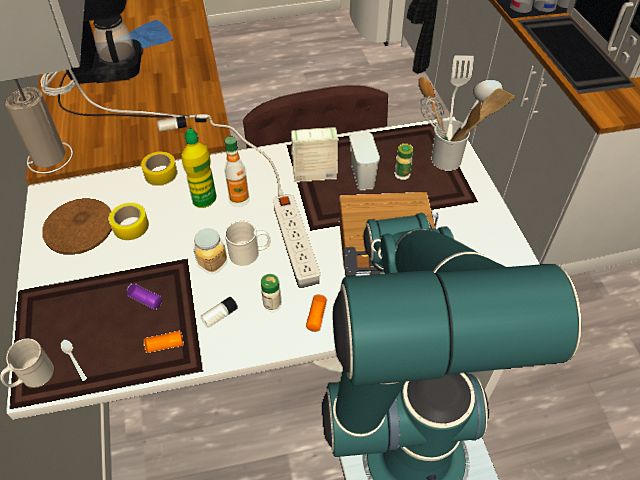

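The closed fingers are in front of the box's front wall and not touching it (wrist picture: tips at about (600,190), front wall behind them). Next: go under the lip and raise.

```bash
python3 - <<'E'
from lift import *
th=theta(0);S=.017
print(robot.servo_line(bw(U2tcp(np.array([-.107,.077]),th)),velocity=.08,stop_force=8))
print(robot.get_obs()["wrist_force"])
for a in np.arange(0,.46,.15):
    p,r=pose(a,S); hit=robot.servo_line(p,r,velocity=.1,stop_force=20)
    o=robot.get_obs();print(round(a,2),hit,o["time_s"],o["wrist_force"].round(1),(o["position"]-p).round(3))
    if hit: break
cv2.imwrite("pics/scene2.png",robot.snapshot("scene")[:,:,::-1])
E
```

```text
True
[0.26930968 0.7035405  0.45344224]
0.0 False 5.5917 [-1.1 -0.1  0.3] [-0.  0. -0.]
0.15 False 6.05 [-7.   0.2 -0.8] [-0.003  0.    -0.002]
0.3 False 6.5083 [-12.5   2.5   0.7] [-0.004  0.001 -0.003]
0.45 False 6.9583 [-9.1  1.4  2.7] [-0.002  0.    -0.001]
```

View pics/scene2.png

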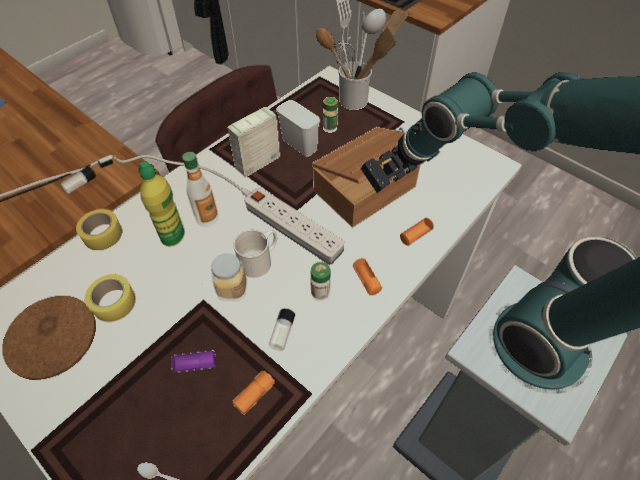

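```bash
python3 - <<'E'
import cv2
a=cv2.imread("pics/scene2.png")
cv2.imwrite("pics/c2.png",cv2.resize(a[100:230,300:460],None,fx=5,fy=5,interpolation=cv2.INTER_CUBIC)[:600])
E
```

```text
(no output)
```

View pics/c2.png

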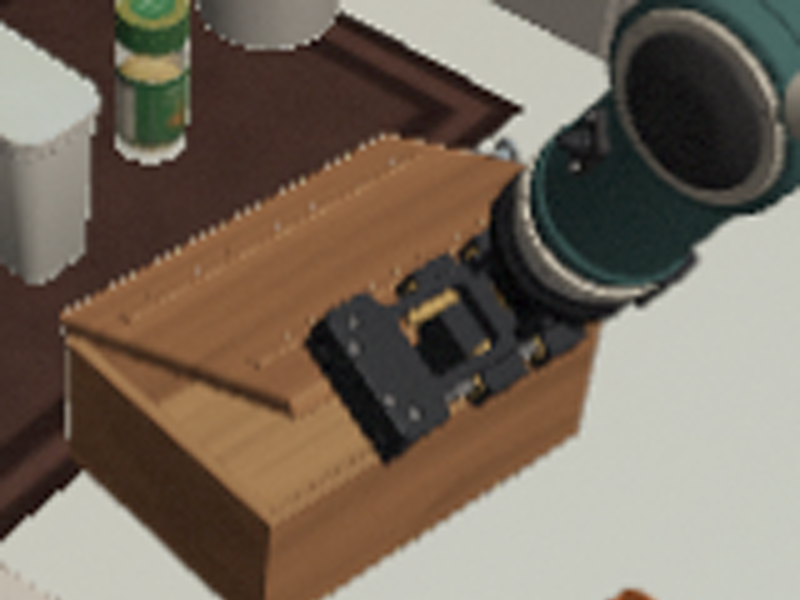

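The lid is up about 0.4 rad, with its edge at about (290,410) in the crop and the gripper in front of it. I'll keep going up.

```bash
python3 - <<'E'
from lift import *
S=.017
for a in [.6,.75,.9,1.05,1.15,1.25,1.32,1.36,1.39,1.42,1.45]:
    p,r=pose(a,S); hit=robot.servo_line(p,r,velocity=.08,stop_force=(20 if a<1.2 else 9))
    o=robot.get_obs();print(round(a,2),hit,o["time_s"],o["wrist_force"].round(1),(o["position"]-p).round(3))
    if hit: break
for n in("scene","top"): cv2.imwrite(f"pics/{n}3.png",robot.snapshot(n)[:,:,::-1])
a=cv2.imread("pics/scene3.png")
cv2.imwrite("pics/c3.png",cv2.resize(a[70:220,300:460],None,fx=4,fy=4,interpolation=cv2.INTER_CUBIC)[:600])
E
```

```text
0.6 False 7.5333 [-4.5  0.9 -0.1] [-0.  0.  0.]
0.75 False 8.0583 [-1.8  0.8  0.3] [ 0. -0.  0.]
0.9 False 8.5833 [-1.   0.3  0.1] [ 0. -0.  0.]
1.05 False 9.0833 [-0.7 -0.3  0.8] [ 0.001 -0.     0.001]
1.15 False 9.4667 [-0.2 -0.1  0.7] [ 0.001 -0.     0.001]
1.25 False 9.85 [-0.2  0.7 -0.5] [ 0.001 -0.     0.001]
1.32 False 10.1667 [-1.  0.  0.] [ 0.001 -0.     0.001]
1.36 False 10.4167 [-2.1  0.2  0.2] [-0. -0. -0.]
1.39 False 10.6667 [-13.8   2.9   5.8] [-0.002  0.    -0.001]
1.42 False 10.9167 [-31.7   6.   14.8] [-0.004  0.001 -0.002]
1.45 False 11.1667 [-48.7   8.7  24.6] [-0.006  0.001 -0.002]
```

View pics/c3.png

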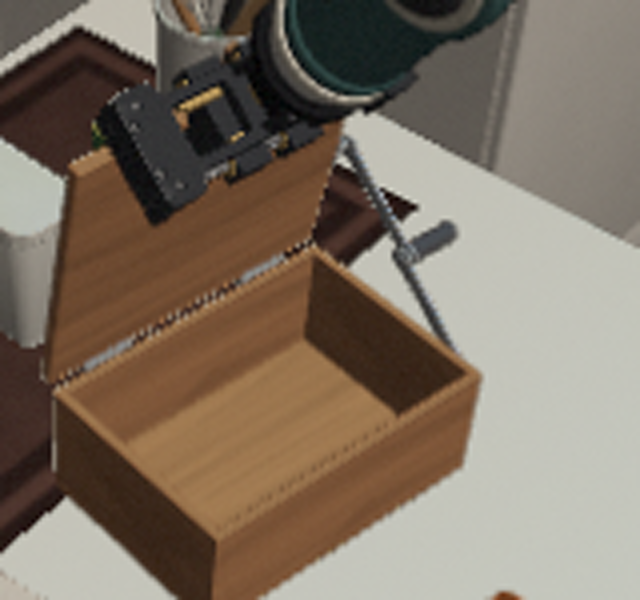

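The lid is open and the stay looks straight. The last segments pressed with about 55 N because the stop force only counts from each line's start. I'm backing off at once.

```bash
python3 - <<'E'
from lift import *
p,r=pose(1.36,.017); robot.servo_line(p,r,velocity=.05)
print(robot.get_obs()["wrist_force"])
robot.servo_line(p+RB@[-.08,0,.02],velocity=.1)
robot.servo_line(p+RB@[-.13,0,.08],velocity=.2)
robot.pause(.4)
o=robot.get_obs();print(o["time_s"],o["wrist_force"])
for n in("scene","top"): cv2.imwrite(f"pics/{n}4.png",robot.snapshot(n)[:,:,::-1])
a=cv2.imread("pics/scene4.png")
cv2.imwrite("pics/c4.png",cv2.resize(a[70:220,300:460],None,fx=4,fy=4,interpolation=cv2.INTER_CUBIC)[:600])
E
```

```text
[-2.08749094  0.73380379 -0.69926463]
13.6667 [ 0.65875478 -0.63684364 -0.4893969 ]
```

View pics/c4.png

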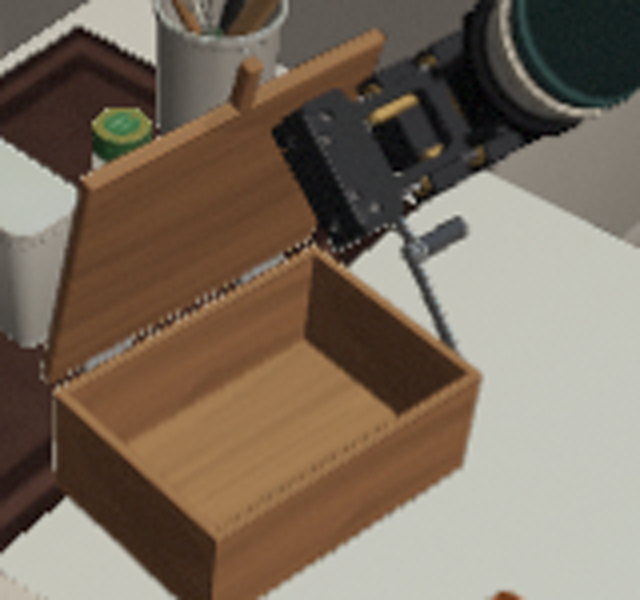

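The lid stands by itself, clear of the gripper, and the knob moved slightly past straight to (440,237), so the stay is locked. Now the jar.

```bash
python3 - <<'E'
from h import *
robot.grip(0.75)
ya=np.arctan2(.0505,.091)
robot.move_to([.455,.36,.20],rotdown(ya))
robot.pause(.2)
o=robot.get_obs();print(o["time_s"],o["position"],o["wrist_force"],o["grip_width"])
im=robot.snapshot("wrist")[:,:,::-1]; cv2.imwrite("pics/w5.png",im)
import pickle;pickle.dump(o,open("o5.pkl","wb"))
im=robot.snapshot("scene")[:,:,::-1]; cv2.imwrite("pics/s5.png",im)
E
```

```text
16.6667 [0.45551661 0.35939868 0.20069114] [-0.2913346   0.76106782  0.89896582] 0.752034356161057
```

View pics/w5.png

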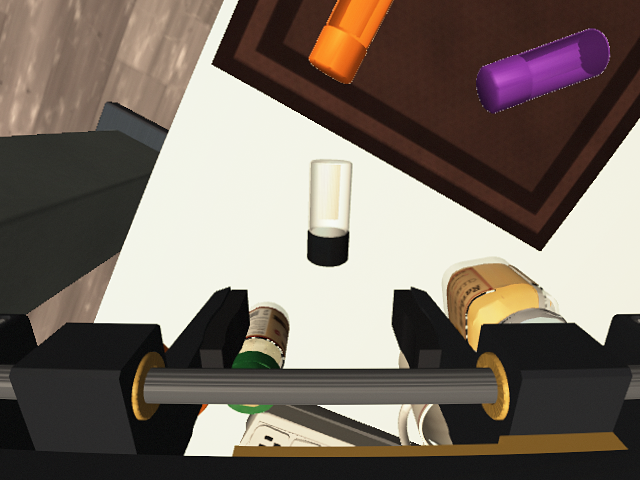

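View pics/s5.png

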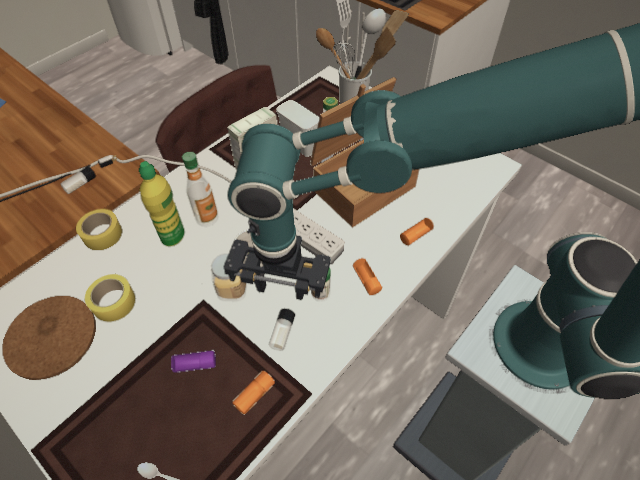

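```bash
python3 - <<'E'
from h import *
import pickle;o=pickle.load(open("o5.pkl","rb"))
# silhouette sides at z~.019 (widest)
for z in(.0,.019,.038): print(z,onz("wrist",[[331,160],[327.5,266]],z,o)[:, :2].round(4).tolist())
L=onz("wrist",[[310,165],[307,250]],.019,o);Rr=onz("wrist",[[353,165],[349,250]],.019,o)
print("width",np.linalg.norm(L-Rr,axis=1))
m=(L+Rr)/2;v=(m[0]-m[1]);print("mid",m,"axis deg",np.degrees(np.arctan2(v[1],v[0])))
print("tcp ground px",proj("wrist",[[*o["position"][:2],.019]],o))
E
```

```text
0.0 [[0.4419, 0.4066], [0.4895, 0.3156]]
0.019 [[0.4404, 0.4081], [0.4853, 0.3224]]
0.038 [[0.4389, 0.4095], [0.481, 0.3291]]
width [0.03645832 0.0383658 ]
mid [[0.44285006 0.40463916 0.019     ]
 [0.47792517 0.33637228 0.019     ]] axis deg 117.19382223592325
tcp ground px [[318.74268313 217.14964729]]
```

```bash
python3 - <<'E'
from h import *
r=rotdown(np.radians(27.2))
robot.move_to([.461,.367,.12],r)
print(robot.servo_line([.461,.367,.023],velocity=.1,stop_force=10))
robot.grip(0.0)
o=robot.get_obs();print(o["time_s"],o["position"],o["wrist_force"],"width mm",o["grip_width"]*88)
robot.servo_line([.461,.367,.25],velocity=.2)
o=robot.get_obs();print(o["time_s"],o["wrist_force"],"width mm",o["grip_width"]*88)
cv2.imwrite("pics/w6.png",robot.snapshot("wrist")[:,:,::-1])
cv2.imwrite("pics/s6.png",robot.snapshot("scene")[:,:,::-1])
E
```

```text
False
18.8333 [0.4611417  0.36710262 0.02332352] [-1.00975433 -0.24100773  2.71015331] width mm 37.703785139683575
20.1167 [-0.00085696 -0.39219839 -0.31419077] width mm 37.802804577980844
```

View pics/w6.png

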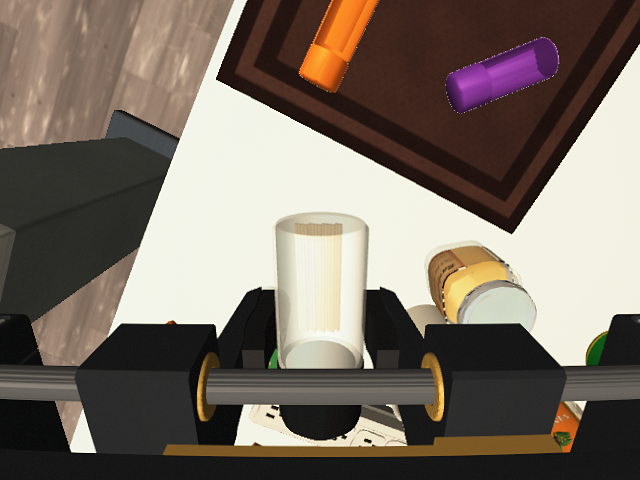

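View pics/s6.png

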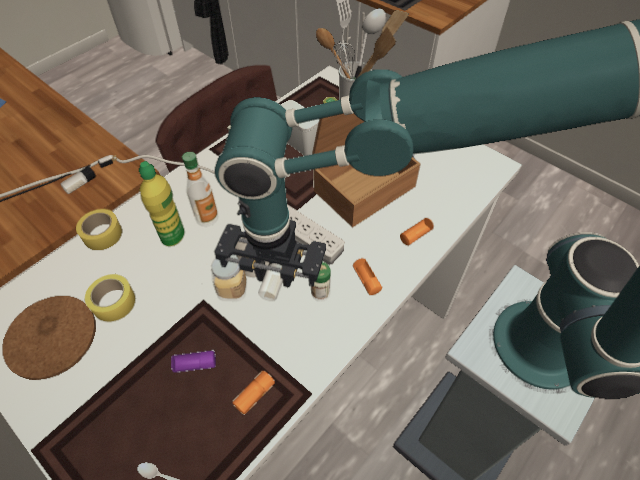

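The jar is held (width 37.8 mm, upright between the fingers in the wrist picture, and nothing else has moved). Now into the box.

```bash
python3 - <<'E'
from h import *
r=rotdown(YAW+np.pi/2)
robot.move_to(bw([-.08,.25,.25]),r)
robot.servo_line(bw([-.02,0,.25]),velocity=.2)
robot.servo_line(bw([-.02,0,.09]),velocity=.15)
print(robot.servo_line(bw([-.02,0,.0335]),velocity=.05,stop_force=4))
o=robot.get_obs();print(o["time_s"],o["position"],o["wrist_force"],"width mm",o["grip_width"]*88)
cv2.imwrite("pics/w7.png",robot.snapshot("wrist")[:,:,::-1])
cv2.imwrite("pics/s7.png",robot.snapshot("scene")[:,:,::-1])
E
```

```text
True
25.1667 [ 0.57379084 -0.10437899  0.03333624] [0.28393821 0.26875163 5.65102384] width mm 37.63984538054474
```

View pics/w7.png

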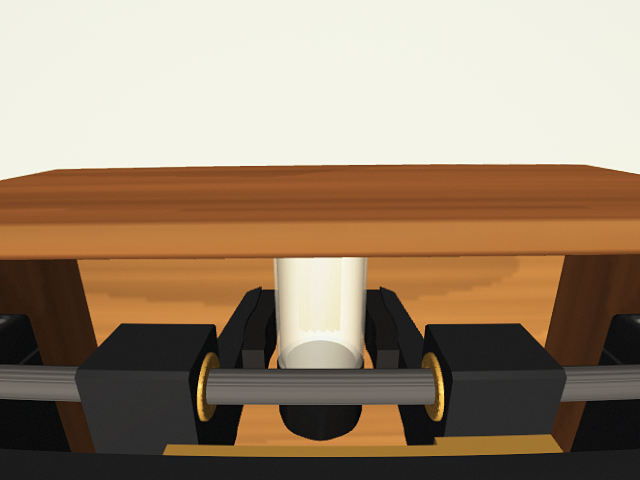

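View pics/s7.png

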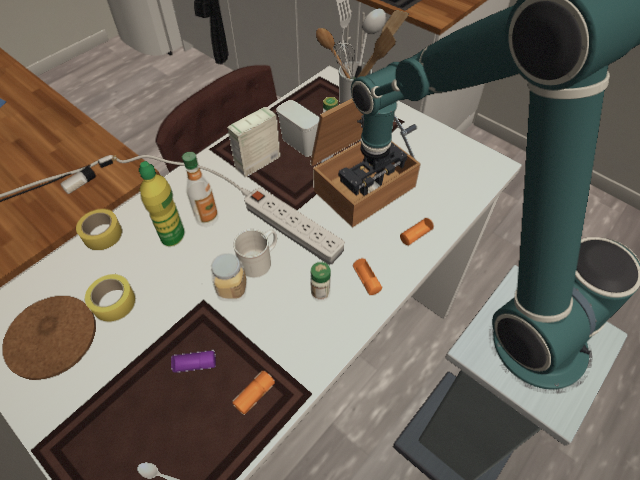

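The jar rests on the box floor (contact at TCP z 0.033, as expected). Release and rise.

```bash
python3 - <<'E'
from h import *
robot.grip(0.65); robot.pause(.3)
robot.servo_line(bw([-.02,0,.12]),velocity=.12)
robot.servo_line(bw([-.05,0,.32]),velocity=.25)
robot.grip(0.0)
robot.move_to(bw([-.05,-.165,.32]),rotdown(YAW))
o=robot.get_obs();print(o["time_s"],o["position"],o["wrist_force"],o["grip_width"])
for n in("wrist","scene","top"): cv2.imwrite(f"pics/{n}8.png",robot.snapshot(n)[:,:,::-1])
import pickle;pickle.dump(o,open("o8.pkl","wb"))
a=cv2.imread("pics/scene8.png")
cv2.imwrite("pics/c8.png",cv2.resize(a[70:220,300:460],None,fx=4,fy=4,interpolation=cv2.INTER_CUBIC)[:600])
E
```

```text
29.9667 [ 0.5143633  -0.26080901  0.32000475] [0.31912549 0.47243861 0.62006662] 0.0073445617515253605
```

View pics/c8.png

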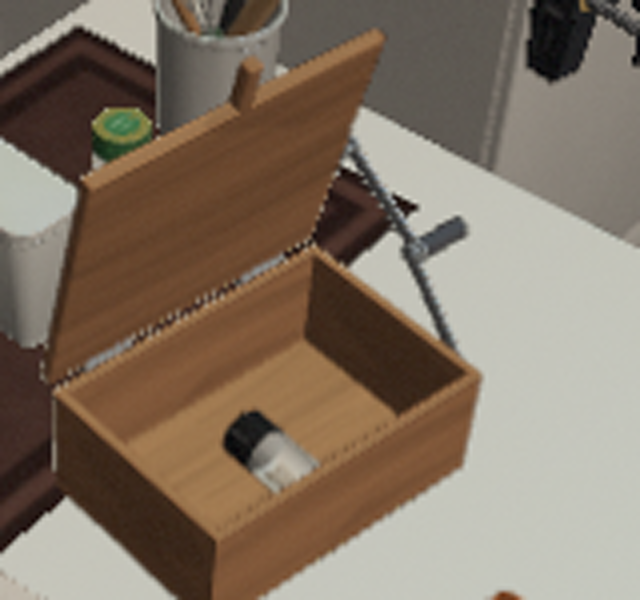

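View pics/wrist8.png

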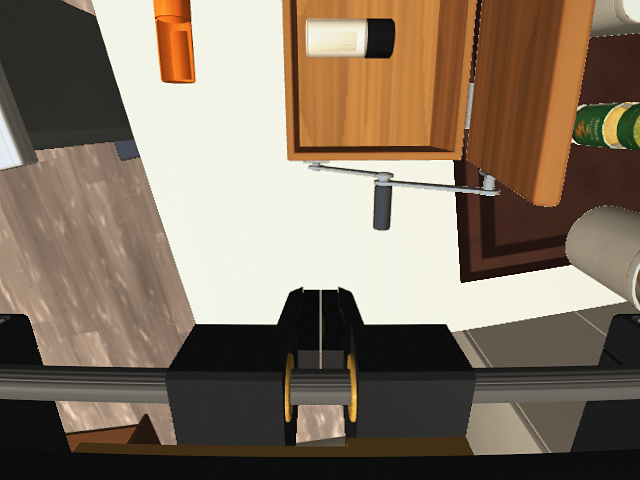

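View pics/top8.png

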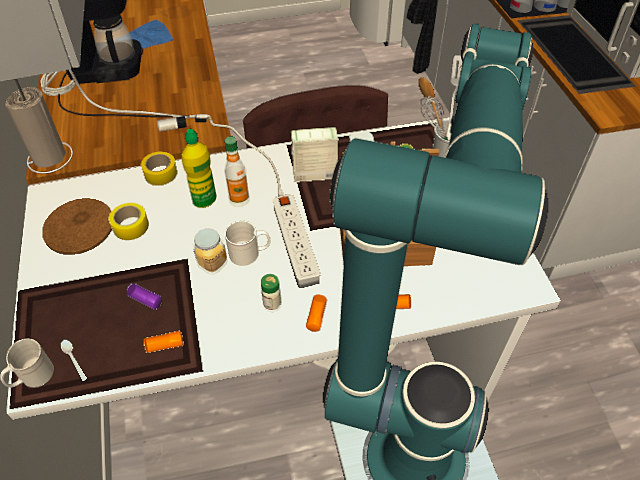

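Jar lies flat on the box floor, released; lid stands with the stay past straight. Knob: wrist picture about (382,207), scene about (410,129). I'll check it against the geometry.

```bash
python3 - <<'E'
from h import *
import pickle;o=pickle.load(open("o8.pkl","rb"))
def tob(P): return (RB.T@(np.atleast_2d(P)-C).T).T
o1,d1=ray("wrist",[[382,207]],o); o2,d2=ray("scene",[[300+441/4,70+237/4]])
A=np.c_[d1[0],-d2[0]];t,res,*_=np.linalg.lstsq(A,o2-o1,rcond=None)
p1=o1+t[0]*d1[0];p2=o2+t[1]*d2[0];print("tri",tob(p1),tob(p2))
print("wrist at z.137",tob(onz("wrist",[[382,207],[383,184],[381,230]],.137,o)))
# known geometry check: box front wall outer corner right at rim, rear right
print("rim FR,RR",tob(onz("wrist",[[288,160],[462,161]],.095,o)))
r=o
for th in (25,30,35,40): 
    th=np.radians(th);d=np.array([np.sin(th),0,-np.cos(th)])
    print(robot.ik(bw(np.array([0,-.16,.137])-.047*d),rot(th,0)),robot.ik(bw(np.array([.024,-.16,.1])-.027*d),rot(th,0)))
E
```

```text
tri [[ 0.0055929  -0.15560502  0.13477629]] [[ 0.00299293 -0.15771956  0.13480866]]
wrist at z.137 [[ 0.00519527 -0.15508207  0.137     ]
 [ 0.00494862 -0.1346808   0.137     ]
 [ 0.00547076 -0.1763087   0.137     ]]
rim FR,RR [[-0.08041427 -0.11879151  0.095     ]
 [ 0.0881814  -0.11890962  0.095     ]]
[-0.57454769 -0.02067828  2.13274616  0.27165729  0.6399667  -2.14618382] [-0.55015297  0.10933086  2.11442176  0.30412942  0.52714736 -2.16859713]
[-0.59869982 -0.05586648  2.1973947   0.3950204   0.54863108 -2.27531652] [-0.57019327  0.08308236  2.17526732  0.46365542  0.4327747  -2.33397932]
[-0.62446844 -0.08411442  2.26019646  0.57240935  0.46664258 -2.46001421] None
None None
```

```bash
cat > push.py <<'E'
from h import *
th=np.radians(27);d=np.array([np.sin(th),0,-np.cos(th)]);r=rot(th,0);Y=-.163
def tcp(phi,gap=0.,dx=0):
    k=np.array([-.057,Y,.075])+.085*np.array([np.cos(phi),0,np.sin(phi)])
    return bw(k-(.008+.019+gap)*d)
P0=np.radians(45.5)
E
python3 - <<'E'
from push import *
ok=[robot.ik(tcp(P0-x,g),r) is not None for x,g in((0,.05),(0,.003),(.2,0),(.4,0),(.55,0),(.6,0))]
rp=tcp(P0-.55)+RB@[-.03,-.1,.05]
print(ok,robot.ik(rp,r),robot.ik(rp+[0,0,.1],r))
robot.move_to(tcp(P0,.06),r)
print(robot.servo_line(tcp(P0,.004),velocity=.08,stop_force=5))
o=robot.get_obs();print(o["time_s"],o["wrist_force"],(RB.T@(o["position"]-C)).round(3))
for n in("wrist","scene"): cv2.imwrite(f"pics/{n}9.png",robot.snapshot(n)[:,:,::-1])
a=cv2.imread("pics/scene9.png")
cv2.imwrite("pics/c9.png",cv2.resize(a[70:220,300:460],None,fx=4,fy=4,interpolation=cv2.INTER_CUBIC)[:600])
E
```

```text
[True, True, True, True, True, True] [-0.76646935  0.06890011  2.07191165  0.42850083  0.6428936  -2.45046692] [-0.76646935 -0.03038729  1.9743184   0.34583877  0.82544031 -2.33963481]
False
32.5917 [ 0.48760729 -0.92375289 -0.38330883] [-0.011 -0.163  0.163]
```

View pics/c9.png

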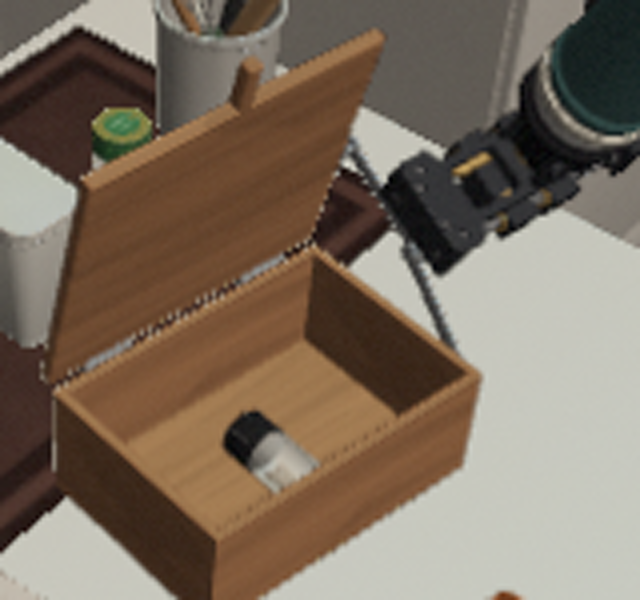

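View pics/wrist9.png

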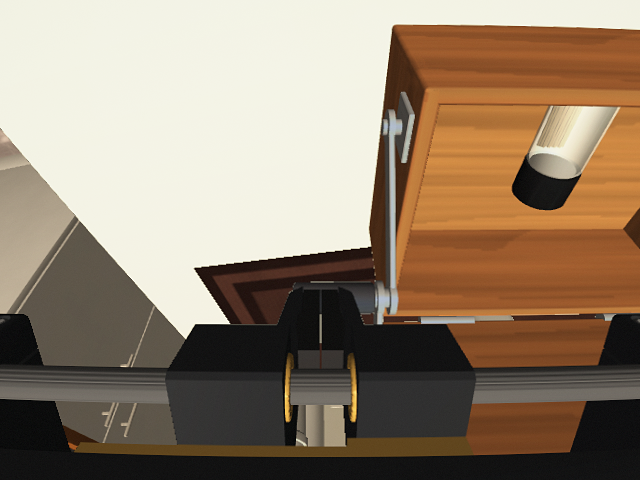

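The fingertips (about (325,285)) sit over the knob, whose inner end shows at (370,297). Pushing along the arc.

```bash
python3 - <<'E'
from push import *
for x in (.08,.16,.24,.32,.4,.47,.54):
    hit=robot.servo_line(tcp(P0-x,-.002),velocity=.06,stop_force=15)
    o=robot.get_obs();print(x,hit,o["time_s"],o["wrist_force"].round(1))
    if hit: break
im=robot.snapshot("scene")[:,:,::-1]
a=im;cv2.imwrite("pics/c10.png",cv2.resize(a[70:220,300:460],None,fx=4,fy=4,interpolation=cv2.INTER_CUBIC)[:600])
robot.servo_line(tcp(P0-.54)+RB@[-.03,-.1,.04],velocity=.25)
o=robot.get_obs();print(o["time_s"],o["wrist_force"].round(1))
im=robot.snapshot("scene")[:,:,::-1]
cv2.imwrite("pics/c11.png",cv2.resize(im[70:220,300:460],None,fx=4,fy=4,interpolation=cv2.INTER_CUBIC)[:600])
E
```

```text
0.08 False 33.05 [-1.1 -0.8  0.6]
0.16 False 33.3167 [-0.8 -0.7  0.5]
0.24 False 33.5833 [-0.6 -0.3 -0.2]
0.32 False 33.85 [-0.3 -0.3 -0. ]
0.4 False 34.1167 [ 0.3 -0.5 -0.2]
0.47 False 34.3667 [-0.1  0.7  0.2]
0.54 False 34.6167 [-0.1 -0.4  0.3]
35.2667 [-0.4  0.8 -0.2]
```

View pics/c10.png

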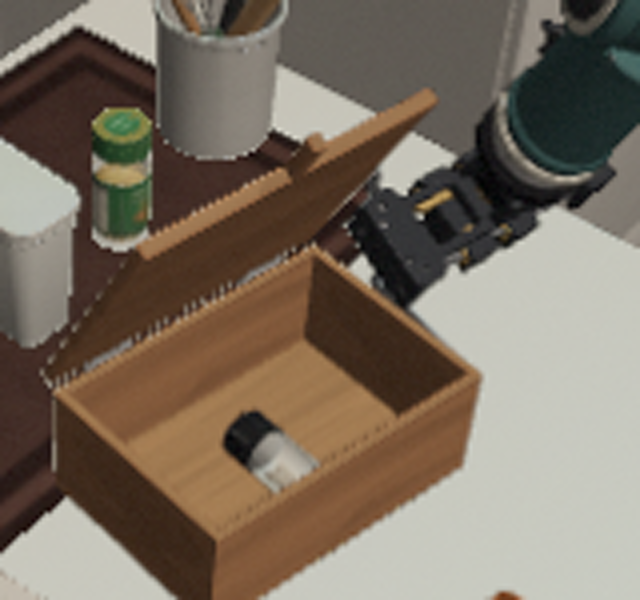

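View pics/c11.png

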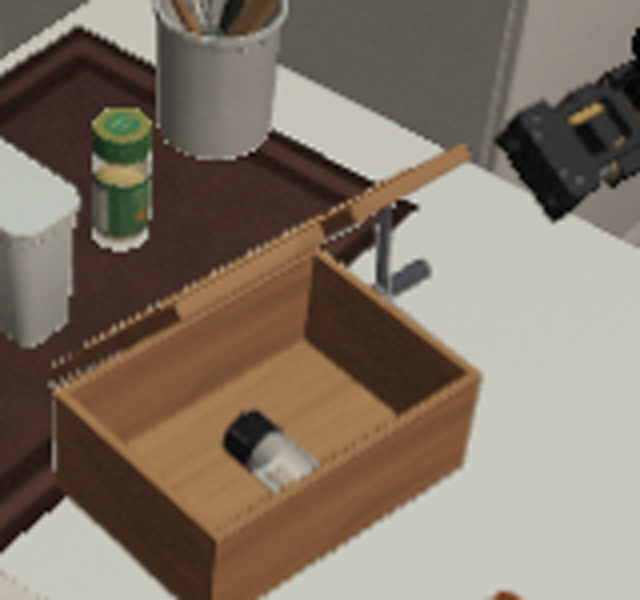

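The stay is broken and the lid is sinking freely, with the gripper clear of it. Waiting for it to shut.

```bash
python3 - <<'E'
from h import *
robot.servo_line(robot.get_obs()["position"]+[0,-.03,.1],velocity=.15)
robot.pause(4)
o=robot.get_obs();print(o["time_s"],o["wrist_force"].round(1))
cv2.imwrite("pics/s12.png",robot.snapshot("scene")[:,:,::-1]);
robot.pause(1)
im=robot.snapshot("scene")[:,:,::-1]
a=cv2.imread("pics/scene0.png");b=cv2.imread("pics/s12.png")
print("lid area change 0 vs now",cv2.absdiff(a,im)[130:225,310:432].mean(),"last second",cv2.absdiff(b,im).mean())
cv2.imwrite("pics/s13.png",im)
E
```

```text
40.15 [ 0.1 -0.6  0.3]
lid area change 0 vs now 0.9781708369283866 last second 1.1162424045138888
```

View pics/s13.png

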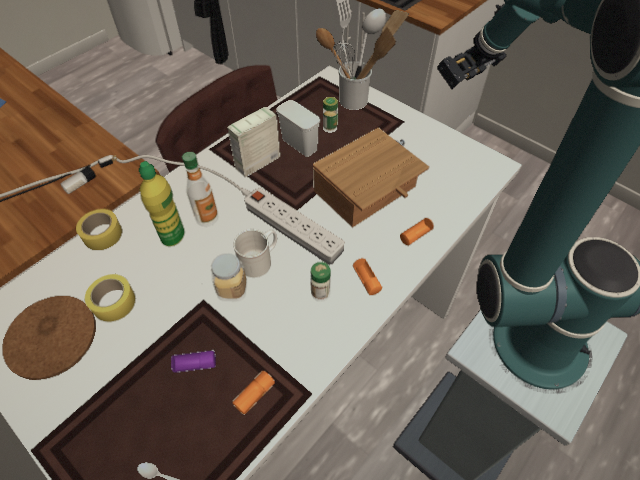

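The lid is shut, and the box area matches the first picture to noise level. The spice jar (320,280), mug and honey jar are where they were, and the arm is clear. Handing in.

```bash
python3 - <<'E'
from plant import robot
robot.sign_off(); print(robot.get_obs()["time_s"])
E
```

```text
the job is handed in; nothing more can be done
the job is handed in; nothing more can be done
```

I put the toothpick jar in the wooden box and the lid is shut over it; the job was handed in at about 41 s of the 72 s allowed.

- **Opening:** I raised the lid by its lip with closed, slanted fingertips until the stay locked. The pictures showed the lid standing open with nothing touching it.
- **Jar:** I laid the jar on the box floor and let go. A picture afterwards showed it lying flat inside with the lid still locked open.
- **Closing:** I pressed the knee knob along its arc until the stay broke, then moved the gripper away. The lid sank shut by itself.

**Last checks:** the box area of the final scene picture matches the very first one to noise level, so the lid looks fully shut. By eye, the spice jar, mug and honey jar are where they started. The arm stood clear with no force on the wrist. The jar cannot be seen once the lid is shut; it was last seen lying on the box floor while the lid was coming down.

**Lid pushed too hard:** at the end of the lift I pressed on the open lid with about 55 N, measured at the wrist, close to the 60 N limit. The stop force I set counts only from the start of each short line, so it never tripped. I backed off at once; no reading passed 60 N, but I only read the force between moves, so a brief higher peak can't be ruled out.

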